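# Lift the broken stubby bottom out of the dish with tongs

## Robot

A 6-joint arm with a two-finger parallel gripper is mounted at the origin on the work surface. World frame = base frame: x ahead of the robot, y to its left, z up, the work surface at z = 0. Lengths are in m, angles in rad, forces in N, time in s.
With the tool pointing down it reaches from about 0.15 to 0.775 m from the base axis. Payload 6.1 kg.
Tool frame: the origin (TCP) lies at the very end of the fingers, on their centre line; the grasp point (between the pads) lies 19 mm behind it (robot.grip_point_offset is the distance from the TCP to the grasp point, in m); z points along the fingers, y is the line along which they close (so a half turn about z gives the same grasp; the last joint's range is limited). The gripper opens to 85 mm and grips with 20 to 120 N. Pads are 22 mm wide; open, the fingers measure 114 mm over their backs; the gripper's body (76 mm by 85 mm) begins 54 mm behind the grasp point. The pads swing forward as they close: fully open they stand 13 mm farther back than shut.
Start: joints at [-1.225, 0.126, -0.04, 1.405, 0, 1.571], TCP at [0.178, -0.494, 0.231] pointing down, gripper open.
Joint ranges: [-2.72, 2.72], [-0.95, 1.95], [-1.27, 1.35], [-1.78, 2.02], [-1.46, 1.47], [-3.14, 3.14]. Speed limits (rad/s): [2.39, 2.39, 3.01, 3.14, 3.14, 3.14].

## Interface

Orientations are given as a 3x3 rotation matrix whose columns are the frame's x, y, z axes.
In Python, from rig import readout, vision, job, nets, robot gives the robot as it stands. The module is installed in compiled form; this text tells all that it offers.
- The arm moves only by the tool send_rows, never from a script. Its argument "steps" is a list of rows, each a list of 4 numbers: the shift along the tool's x, y, z each as a share of 75 cm, from -1 to 1, then the turn about the tool's z as a share of 45 degrees, from -1 to 1. A call has 1 to 8 rows; each row is the pose to reach, as a shift and turn from the pose commanded when the call began, along the tool's axes at that moment; what a row does not reach only later rows make up. A row lasts 1/10 s, in which the tool goes at most 50 mm and 8.59 degrees, less where a joint would pass 70% of its speed; a pose out of reach is approached as far as the arm can. A call with a number of a shift or a turn outside -1 to 1 is refused whole. A call with a gripper value outside its range is refused whole. "claw" is the finger opening in mm, from 0 to 85.4, set as the call begins (left out, the last holds). The fingers move at their own pace and stop on an object; "squeeze" is the grip in N (left out, the last holds). Time passes only in rows, so rows that repeat a pose let the fingers close. It gives the time, the measured TCP pose, the force, the opening and the grip force at its end, in the units of the state.
- readout.get_state(): the state, without advancing time (a new reading comes with each control period).
- vision.capture(name): name is "side" or "top" or "wrist"; returns the picture (400x640x3 uint8, red, green, blue); there is no depth.
- vision.camera_info(name): a dict with "fx", "fy", "cx", "cy" (pixels), "dist" ([k1, k2, p1, p2, k3] as OpenCV has them; the pictures are not rectified), "world_to_cam" (4x4, takes a point from world to camera coordinates). Camera axes: x right, y down, z forward; pixel columns grow to the right and rows downward; lengths in m; the calibration is good to about 2 mm. A picture is of the moment at which its call begins: read the wrist's pose just before it. camera_info takes no time and is no camera call; for the wrist camera it gives the pose at the moment of the call.
- job.hand_in(): hands the job in; it is judged then, once.
Trained networks look in the newest picture that a camera, given by its name, has taken for a name from the list of things; names that differ only in an ending like _2 or _b are one class to them, and where a whole thing is asked for, a point or a joint stands for the part that bears it (a point fixed in the world has none). Each returns a list of dicts, best first, with "conf" (0 to 1); they miss things now and then, are a little off and sometimes report something else, mostly with a low value. They report only what shows in the picture. A call takes as long as a camera call. They do not tell look-alikes from the thing itself.
- nets.regions_of(target, camera): "region" (400x640 bool, what is visible of it) and "centre" ([column, row] in pixels, amid what is visible of it).
The state is a dict: "time_s": time; "qpos": joint angles; "qd": joint speeds; "tau": joint torques, N m; "eef_pos": TCP position; "tcp_rot": TCP orientation; "contact_force": force on the tool from outside, world axes, zero at the start; "moment": the same for the moment, N m; "gripper_width": finger opening in m; "grip_force": force on a finger pad.
Only numpy, scipy, OpenCV 4.12 (cv2) and the standard library are available. Lean on these libraries where they do the work, as an engineer would, in place of code of your own. Each camera call takes 0.05 s, during which the arm holds its last target. There are 200 camera calls.

## Task

The jagged bottom of a smashed beer bottle has been put in the enamel dish with the lid over it. Lift the lid straight up off the dish by its knob and set it down, right way up, in the middle of the cork mat; then pick up the kitchen tongs, close them on the broken glass and lift it out, about 10 cm above the board. Never touch the glass with the gripper itself, leave the dish and everything else standing where it is, and finish while still holding the glass up steadily in the squeezed tongs, so that a box can be slid under it.

Things in the scene. Friction and masses are not known exactly. Their poses are not given: they have to be found in the camera images.
- dish: Round shallow enamel pie dish, white, standing loose on the board with the glass in it and at first the lid on it; 166 mm across its rim, rim top 16 mm high, inner floor 5 mm above its underside, about 120 mm across inside at the floor, 0.45 kg. Origin: centre of its underside.
- lid: Domed white enamel lid, 160 mm across, 0.24 kg, loose on the dish's rim; a skirt 122 mm across and 5 mm deep drops inside the rim. Origin: centre of the skirt's lower edge, 11 mm above the dish's underside while on. Dome top 58 mm, knob top 90 mm above the origin. The glass beneath is 48 mm tall: raise it 45 mm before going sideways. Set down, it rests on its skirt (origin at the surface).
- lid_knob (a point): Middle of the lid's round knob (30 mm diameter, 24 mm tall), on the lid's axis, 79 mm above the lid's origin.
- mat: Round cork mat, 200 mm across, 4 mm thick, fixed flat on the board and empty; the lid goes on it. Origin: centre of its underside, on the board. Dish and mat lie one each side of the tongs, left or right.
- glass: The broken-off bottom of an amber beer bottle, in the dish under the lid (up to about 15 mm off the dish's centre): an upright cup 61 mm in diameter, plain wall up to 36 mm with a jagged edge reaching 48 mm, about 0.1 kg. Origin: centre of its underside, 5 mm above the dish's underside. Turned anyhow about its vertical axis.
- tongs: Steel kitchen tongs lying between dish and mat, sprung open, heads away from the robot; 280 mm long, 24 mm high, 0.14 kg; the arms close in the board's plane. Origin: on the hinge pin at the underside; at rest x runs along the centre line to the heads, z up. Squeezed evenly, the centre line stays midway between the fingers (this frame rides on the +y arm: it turns by half the joint value).
- tongs_grip (a point): Point on the tongs' centre line 100 mm from the pin, 12 mm up, midway between the rubber grips (90 mm long, 22 mm high): squeeze here, near the balance point. At rest the grips are about 62 mm over their outer faces; squeezing takes 4 to 7 N against the spring. At 53 mm the heads are still about 83 mm apart; at about 43 mm they meet the 61 mm glass.
- tongs_heads (a point): Point between the cupped heads, 225 mm from the pin on the centre line (125 mm beyond the grip point), 12 mm up; the glass's axis belongs here. Heads are 45 mm long, 24 mm high, about 104 mm apart at rest; closing, keep their undersides above the dish's rim (16 mm) and below the top of the glass's plain wall.
- tongs_arm (a joint): How far the tongs are squeezed shut (rad): 0 sprung open, about 0.19 when closed on the glass, 0.40 at its stop.
- bottle: Whole empty amber beer bottle, 61 mm diameter, 192 mm tall, standing behind the tongs; leave it. Origin: centre of its underside.
- can: Crushed aluminium can, a flat disc 67 mm across and 25 mm high; leave it. Origin: centre of its underside.
- doorstop: Steel door stop with a rubber tip, 48 mm across its foot, 78 mm tall; leave it. Origin: centre of its underside.
- sieve: White plastic sieve with a handle, bowl 154 mm across, 60 mm high; leave it. Origin: centre of the bowl's underside.
- spray: Spray bottle, 74 mm diameter, about 205 mm tall; leave it. Origin: centre of its underside.
- brush: Wooden-handled brush lying on the board; leave it. Origin: its underside, x axis along it.
Not all that is in view belongs to the job. What is meant by the dish is not green or pink, and is the larger of those in its own colour.

How it is judged:
On the way, in this order (a step that is already met when the one before it is completed fails the run):
1. the lid lies right way up on the cork mat, let go (horizontal distance between lid and mat below 0.04 m and height (world z) of lid below 0.012 m and angle between lid's own z axis and vertical below 0.12 rad and linear speed of lid below 0.03 m/s and contact force between the fingers and lid below 0.1 N), for 0.2 s.
2. the tongs are gripped and lifted off the board (height (world z) of tongs above 0.015 m and contact force between the fingers and tongs above 1 N), for 0.2 s.
3. the tongs are closed on the glass and it is off the dish (height (world z) of glass above 0.03 m and contact force between tongs and glass above 1 N and value of joint tongs_arm above 0.12 rad), for 0.3 s.
At the end, for the whole second after the job is handed in: The glass is held still between the squeezed tongs, its underside more than 70 mm above the board, touching neither dish nor gripper; the fingers grip the tongs; the lid lies right way up on the cork mat, its centre within 40 mm of the mat's (all of step 1 and height (world z) of glass above 0.07 m and linear speed of glass below 0.03 m/s and contact force between tongs and glass above 1 N and value of joint tongs_arm above 0.12 rad and contact force between the fingers and tongs above 1 N and contact force between the arm and glass below 0.2 N and contact force between dish and glass below 0.1 N and contact force between dish and tongs below 0.3 N and height (world z) of dish below 0.01 m); the arm keeps its last pose, push and grip.
It fails at once if the gripper or arm touches the broken glass (contact force between any of the fingers, the arm and glass above 0.3 N).
It fails at once if the dish is shoved more than 40 mm or tipped (distance of dish from where it was at the start of the episode above 0.04 m or angle between dish's own z axis and vertical above 0.3 rad).
It fails at once if a bystander is moved more than 30 mm or knocked over (distance of any of bottle, can, doorstop, sieve, spray, brush from where it was at the start of the episode above 0.03 m or angle between any of bottle, doorstop, spray's own z axis and vertical above 0.4 rad).
It also fails if it takes over 58 s, if anything falls off the work surface, if the arm or the gripper's body presses on something with over 40 N, if the wrist force passes 120 N, or if a joint passes its speed limit or range.

## Working session

There is one attempt and no reset: what is moved stays moved. The work goes in short steps, Python scripts to look and compute and a tool call to move; the robot and the scene stay as the last step left them, time stands still between calls to the robot, and variables do not carry over. Pictures are saved under pics/ and viewed, at most 10 in all, crops included, and the job is handed in when it is done.

Besides the shell and the picture viewer there is one more tool, called as a command line: name --pt "numbers of a row" for each row, then --argument value for the rest. send_rows: Moves the arm, as the interface text tells. Shift numbers are shares of 75 cm and turn numbers shares of 45 degrees, none past 1 either way. Its arguments: {"type":"object","properties":{"steps":{"type":"array"},"claw":{"type":"number"},"squeeze":{"type":"number"}},"required":["steps"]}

```bash
mkdir -p pics; cat > h.py <<'E'
import numpy as np, cv2
from rig import readout, vision, job, nets, robot
def K(i): return np.array([[i['fx'],0,i['cx']],[0,i['fy'],i['cy']],[0,0,1.]])
def ray(i,px):
    p=cv2.undistortPoints(np.array([[px]],float),K(i),np.array(i['dist'],float))[0,0]
    T=np.array(i['world_to_cam']);R=T[:3,:3]
    return -R.T@T[:3,3], R.T@np.array([p[0],p[1],1])
def at(i,px,z):
    o,d=ray(i,px); return o+d*(z-o[2])/d[2]
def proj(i,P):
    T=np.array(i['world_to_cam']);r=cv2.Rodrigues(T[:3,:3])[0]
    return cv2.projectPoints(np.atleast_2d(np.array(P,float)),r,T[:3,3],K(i),np.array(i['dist'],float))[0][:,0]
def tri(rs):
    A=0;b=0
    for o,d in rs:
        d=d/np.linalg.norm(d);M=np.eye(3)-np.outer(d,d);A=A+M;b=b+M@o
    return np.linalg.solve(A,b)
def save(n,im): cv2.imwrite('pics/'+n,cv2.cvtColor(im,cv2.COLOR_RGB2BGR))
E
cat > a.py <<'E'
from h import *
print(robot.grip_point_offset)
for c in ['top','side']:
    im=vision.capture(c);save(c+'1.png',im);i=vision.camera_info(c)
    print(c,np.round(ray(i,(320,200)),2).tolist())
    for t,z in [('dish',.016),('lid',.03),('lid_knob',.09),('mat',.004),('tongs',.012),('bottle',.1)]:
        for r in nets.regions_of(t,c)[:3]:
            print(t,round(r['conf'],2),np.round(r['centre'],1),r['region'].sum(),np.round(at(i,r['centre'],z),3))
E
python3 a.py
```

```text
0.0187
top [[0.42, 0.0, 1.32], [0.1, 0.02, -1.0]]
dish 0.97 [383.5 279.8] 2328 [ 0.304 -0.175  0.016]
dish 0.95 [240.1 301.3] 1071 [0.225 0.269 0.016]
dish 0.77 [198.7 278.2] 1135 [0.293 0.403 0.016]
lid 0.89 [243.1 205.8] 1955 [0.523 0.269 0.03 ]
lid_knob 0.72 [241.2 207.8] 1947 [0.512 0.262 0.09 ]
mat 0.89 [412.  200.9] 3088 [ 0.553 -0.264  0.004]
tongs 0.65 [339.7 248.6] 41 [ 0.397 -0.037  0.012]
bottle 0.6 [331.  121.9] 488 [ 0.777 -0.     0.1  ]
side [[-0.4, 1.07, 0.98], [0.54, -0.64, -0.54]]
dish 0.84 [331.5 287.4] 810 [0.225 0.272 0.016]
dish 0.68 [278.9 301.4] 1006 [0.299 0.417 0.016]
dish 0.68 [382.7 209.9] 495 [ 0.348 -0.171  0.016]
lid 0.66 [264.6 244.3] 1363 [0.507 0.278 0.03 ]
lid_knob 0.93 [259.5 241.8] 1291 [0.47 0.33 0.09]
mat 0.93 [353.4 180.9] 935 [ 0.57  -0.281  0.004]
tongs 0.66 [323.5 213.9] 702 [ 0.496 -0.006  0.012]
tongs 0.47 [225.6 197. ] 1049 [0.848 0.165 0.012]
bottle 0.7 [266.5 171.9] 597 [0.761 0.027 0.1  ]
```

View pics/top1.png

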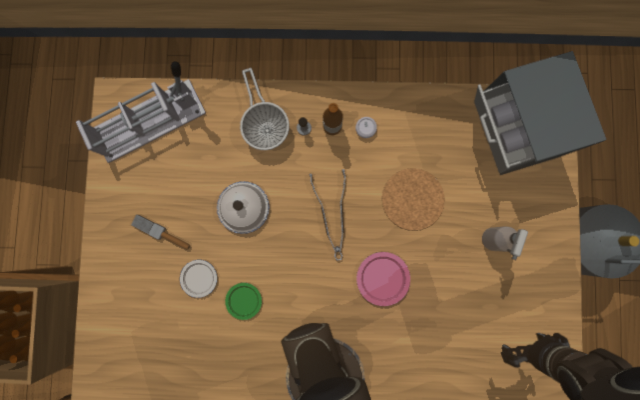

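View pics/side1.png

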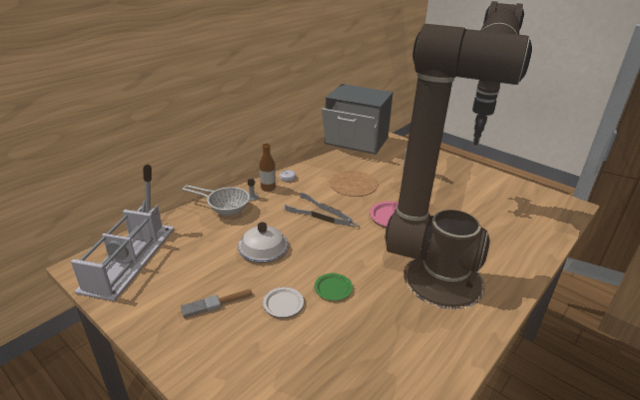

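The top view shows the lidded dish at (243,208) with its dark knob at (238,206). The tongs have their hinge at (338,258) and heads at (311,177) and (344,174), and the mat is at (413,199). In the side view the knob is at (262,228).

```bash
cat > b.py <<'E'
from h import *
rs=[]
for c,(u,v) in [('top',(238,206)),('side',(262,228))]:
    im=cv2.imread('pics/%s1.png'%c).max(2).astype(int);w=im[v-9:v+10,u-9:u+10]
    m=(w<70).astype(np.uint8);n,l,s,ce=cv2.connectedComponentsWithStats(m)
    k=1+np.argmax(s[1:,4]);p=ce[k]+[u-9,v-9];print(c,p,s[k])
    rs.append(ray(vision.camera_info(c),p))
print('knob',tri(rs).round(4))
i=vision.camera_info('top')
for n,p,z in [('pin',(338.5,257),.024),('h1',(311.5,176),.024),('h2',(344.5,173),.024)]:print(n,at(i,p,z).round(3))
s=readout.get_state();print(s['eef_pos'],np.round(s['tcp_rot'],3).tolist(),s['gripper_width'])
T=np.array(vision.camera_info('wrist')['world_to_cam']);R=T[:3,:3]
print('wristcam in tool',(np.array(s['tcp_rot']).T@(-R.T@T[:3,3]-s['eef_pos'])).round(3),(np.array(s['tcp_rot']).T@R.T).round(2).tolist(),vision.camera_info('wrist')['fx'])
E
python3 b.py
```

```text
top [237.76923077 205.26153846] [ 4  4 10  9 65]
side [261.6875   226.921875] [ 5  4  8  9 64]
knob [0.5199 0.2734 0.0912]
pin [ 0.371 -0.033  0.024]
h1 [0.623 0.057 0.024]
h2 [ 0.635 -0.047  0.024]
[ 0.17794162 -0.49390773  0.23133648] [[0.941, 0.339, 0.0], [0.339, -0.941, -0.0], [0.0, 0.0, -1.0]] 0.0859004442657891
wristcam in tool [ 0.071  0.001 -0.143] [[0.0, -0.96, -0.28], [1.0, 0.0, 0.0], [-0.0, -0.28, 0.96]] 296.1238833556387
```

send_rows --pt "0.776 -0.808 -0.04 0.26" --pt "0.776 -0.808 -0.04 0.26" --pt "0.776 -0.808 -0.04 0.26" --pt "0.776 -0.808 -0.04 0.26" --pt "0.776 -0.808 -0.04 0.26" --pt "0.776 -0.808 -0.04 0.26" --pt "0.776 -0.808 -0.04 0.26" --pt "0.776 -0.808 -0.04 0.26" --claw 85 --squeeze 30

```text
time_s: 1.5
eef_pos: [0.3409, -0.1271, 0.246]
tcp_rot: [[0.99, 0.141, 0.001], [0.141, -0.99, -0.0], [0.001, 0.001, -1.0]]
contact_force: [1.0, -0.6, -0.3]
gripper_width: 0.0849
grip_force: 0.0
```

send_rows --pt "0.312 -0.495 0 0" --pt "0.312 -0.495 0 0" --pt "0.312 -0.495 0 0" --pt "0.312 -0.495 0 0" --pt "0.312 -0.495 0 0" --pt "0.312 -0.495 0 0" --pt "0.312 -0.495 0 0" --pt "0.312 -0.495 0 0"

```text
time_s: 2.3
eef_pos: [0.5089, 0.115, 0.2453]
tcp_rot: [[0.979, 0.203, -0.008], [0.203, -0.979, 0.032], [-0.001, -0.033, -0.999]]
contact_force: [0.2, -0.0, 0.6]
gripper_width: 0.0849
grip_force: 0.0
```

send_rows --pt "0.0 -0.08 0 0" --pt "0.0 -0.08 0 0" --pt "0 -0.08 0 0"

```text
time_s: 2.6
eef_pos: [0.5029, 0.1438, 0.2475]
tcp_rot: [[0.969, 0.245, -0.015], [0.245, -0.968, 0.054], [-0.002, -0.056, -0.998]]
contact_force: [0.0, -0.7, 0.4]
gripper_width: 0.0853
grip_force: 0.0
```

```bash
cat > c.py <<'E'
from h import *
s=readout.get_state();i=vision.camera_info('wrist');im=vision.capture('wrist');save('w1.png',im)
print(s['eef_pos'],np.round(s['tcp_rot'],3).tolist(),s['qpos'])
R=np.array(s['tcp_rot'])
for t,z in [('lid_knob',.09),('lid',.03),('dish',.016)]:
    for r in nets.regions_of(t,'wrist')[:2]:print(t,r['conf'],r['centre'],at(i,r['centre'],z).round(3))
g=im.max(2);n,l,st,ce=cv2.connectedComponentsWithStats((g<70).astype(np.uint8))
for k in range(1,n):
    if st[k,4]>200:print(st[k],ce[k].round(1),at(i,ce[k],.09).round(4))
print(proj(i,[[.5199,.2734,.09]]))
E
python3 c.py
```

```text
[0.50290811 0.14378134 0.24747783] [[0.969, 0.245, -0.015], [0.245, -0.968, 0.054], [-0.002, -0.056, -0.998]] [ 0.24702733  0.12389423 -0.00746235  1.44117971  0.05567764  3.1405874 ]
lid_knob 0.67 [237.5, 129.9] [0.534 0.254 0.09 ]
lid 0.72 [240.0, 132.4] [0.524 0.271 0.03 ]
lid 0.62 [478.7, 180.8] [ 0.541 -0.025  0.03 ]
dish 0.93 [500.2, 376.4] [ 0.257 -0.186  0.016]
dish 0.89 [303.2, 156.1] [0.513 0.191 0.016]
[423  89  15 163 931] [429.6 179.6] [0.5348 0.0532 0.09  ]
[  0  95 119 105 818] [ 54.6 141.1] [0.4738 0.4501 0.09  ]
[   12    96   628   304 46810] [332.3 346.8] [0.3043 0.096  0.09  ]
[201 124  35  30 831] [217.5 138. ] [0.5211 0.273  0.09  ]
[238 148  59  43 412] [275.2 173. ] [0.5007 0.2081 0.09  ]
[[216.97347964 139.05678448]]
```

View pics/w1.png

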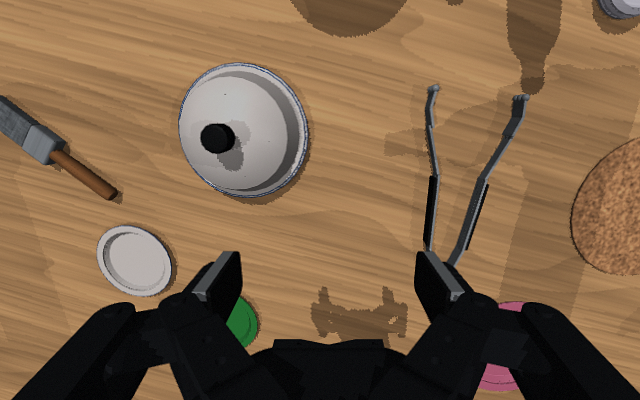

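The lid's knob is at (217,138) in the wrist picture and projects close to the triangulated spot. The tongs are on the right, with heads at (433,90) and (521,100). The wrist joint has hit its limit, so I'll turn it back.

send_rows --pt "0 0 0 -0.6" --pt "0 0 0 -0.6" --pt "0 0 0 -0.6" --pt "0 0 0 -0.6" --pt "0 0 0 -0.6"

```text
time_s: 3.3
eef_pos: [0.503, 0.1431, 0.2477]
tcp_rot: [[0.755, 0.655, -0.015], [0.655, -0.754, 0.054], [0.024, -0.05, -0.998]]
contact_force: [0.4, -1.2, -0.6]
gripper_width: 0.0853
grip_force: 0.0
```

```bash
cat >> h.py <<'E'
def shares(*targets):
    s=readout.get_state();R=np.array(s['tcp_rot']);p=s['eef_pos']
    print('tcp',np.round(p,4).tolist(),'yaw',round(float(np.degrees(np.arctan2(R[1,0],R[0,0]))),1),'a',R[:,2].round(3),'q6',round(s['qpos'][5],2))
    for g in targets:
        t=np.array(g)+0.0187*R[:,2]
        print('grip',g,'->',(R.T@(t-p)/.75).round(4).tolist())
E
python3 -c "
from h import *
shares((.521,.273,.17),(.521,.273,.093))"
```

```text
tcp [0.503, 0.1431, 0.2477] yaw 40.9 a [-0.015  0.054 -0.998] q6 2.67
grip (0.521, 0.273, 0.17) -> [0.1291, -0.1096, 0.1374]
grip (0.521, 0.273, 0.093) -> [0.1266, -0.1044, 0.2399]
```

send_rows --pt "0.129 -0.11 0.137 0" --pt "0.129 -0.11 0.137 0" --pt "0.129 -0.11 0.137 0" --pt "0.129 -0.11 0.137 0" --pt "0.129 -0.11 0.137 0"

```text
time_s: 3.8
eef_pos: [0.5191, 0.2753, 0.1496]
tcp_rot: [[0.753, 0.658, -0.018], [0.658, -0.751, 0.052], [0.021, -0.051, -0.998]]
contact_force: [-0.6, -0.9, 0.9]
gripper_width: 0.0852
grip_force: 0.0
```

```bash
cat > d.py <<'E'
from h import *
shares((.521,.273,.093))
i=vision.camera_info('wrist');im=vision.capture('wrist');save('w2.png',im)
g=im.max(2);n,l,st,ce=cv2.connectedComponentsWithStats((g<70).astype(np.uint8))
for k in range(1,n):
    if st[k,4]>300:print(st[k],ce[k].round(1),at(i,ce[k],.095).round(4))
print(proj(i,[[.521,.273,.095]]))
E
python3 d.py
```

```text
tcp [0.5191, 0.2753, 0.1496] yaw 41.1 a [-0.018  0.052 -0.998] q6 2.88
grip (0.521, 0.273, 0.093) -> [-0.0016, 0.0079, 0.1]
[  34    0  104  182 1552] [85.5 76.5] [0.4849 0.4639 0.095 ]
[523   0 104 121 873] [548.7  60. ] [0.6856 0.2455 0.095 ]
[ 315  197   42   46 1522] [335.8 219.6] [0.5222 0.2738 0.095 ]
[   11   246   629   154 48294] [341.6 349.8] [0.4425 0.1966 0.095 ]
[[335.51130939 221.58174715]]
```

View pics/w2.png

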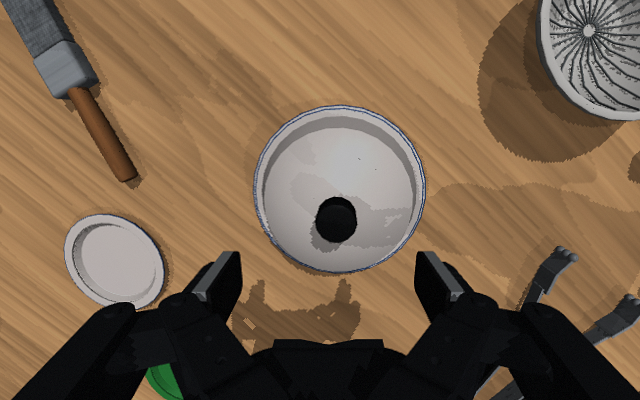

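The knob is at (336,220), midway between the fingers, where the estimate projects it. I'll go down and grip.

send_rows --pt "-0.001 0.008 0.05 0" --pt "-0.001 0.008 0.1 0" --pt "-0.001 0.008 0.1 0" --pt "-0.001 0.008 0.1 0"

```text
time_s: 4.25
eef_pos: [0.5227, 0.2726, 0.078]
tcp_rot: [[0.754, 0.656, -0.014], [0.656, -0.753, 0.054], [0.025, -0.05, -0.998]]
contact_force: [-0.0, 0.8, 1.3]
gripper_width: 0.085
grip_force: 0.0
```

send_rows --pt "0 0 0 0" --pt "0 0 0 0" --pt "0 0 0 0" --pt "0 0 0 0" --pt "0 0 0 0" --pt "0 0 0 0" --pt "0 0 0 0" --pt "0 0 0 0" --claw 15 --squeeze 35

```text
time_s: 5.05
eef_pos: [0.5229, 0.274, 0.0777]
tcp_rot: [[0.753, 0.658, -0.013], [0.658, -0.751, 0.054], [0.026, -0.05, -0.998]]
contact_force: [-0.8, 0.3, 5.3]
gripper_width: 0.0289
grip_force: 34.2
```

send_rows --pt "0.0003 -0.0006 -0.012 0" --pt "0.0006 -0.0012 -0.024 0" --pt "0.0013 -0.0025 -0.05 0" --pt "0.0026 -0.005 -0.1 0" --pt "0.0034 -0.0065 -0.13 0" --pt "0.0034 -0.0065 -0.13 0"

```text
time_s: 5.65
eef_pos: [0.5242, 0.2746, 0.1782]
tcp_rot: [[0.753, 0.658, -0.009], [0.657, -0.751, 0.057], [0.03, -0.049, -0.998]]
contact_force: [1.2, 0.1, -2.2]
gripper_width: 0.0291
grip_force: 34.7
```

```bash
cat > e.py <<'E'
from h import *
s=readout.get_state();print(s['contact_force'],s['gripper_width'])
rs=[]
for c in ['top','side','wrist']:
    im=vision.capture(c);i=vision.camera_info(c)
    if c=='wrist':save('w3.png',im)
    for t in ['mat','tongs']:
        for r in nets.regions_of(t,c)[:2]:
            m=r['region'];ys,xs=np.nonzero(m)
            print(c,t,r['conf'],r['centre'],m.sum(),[xs.min(),xs.max(),ys.min(),ys.max()],at(i,r['centre'],.004).round(4))
            if t=='mat' and m.sum()>500:
                cn=max(cv2.findContours(m.astype(np.uint8),0,1)[0],key=cv2.contourArea)
                P=np.array([at(i,q[0],.004)[:2] for q in cn])
                print('  mat circle',np.round(cv2.minEnclosingCircle(P.astype(np.float32))[0],4),cv2.minEnclosingCircle(P.astype(np.float32))[1])
shares((.553,-.264,.16))
E
python3 e.py
```

```text
[ 1.2021503   0.07546071 -2.20484592] 0.029102009976253982
top mat 0.79 [410.3, 199.5] 3070 [np.int64(382), np.int64(444), np.int64(168), np.int64(230)] [ 0.5578 -0.2585  0.004 ]
  mat circle [ 0.5616 -0.267 ] 0.10118714720010757
side mat 0.98 [353.1, 183.7] 993 [np.int64(329), np.int64(377), np.int64(171), np.int64(196)] [ 0.5571 -0.2622  0.004 ]
  mat circle [ 0.5608 -0.2696] 0.10472799837589264
side mat 0.33 [271.1, 181.2] 191 [np.int64(266), np.int64(275), np.int64(164), np.int64(191)] [ 0.8168 -0.0458  0.004 ]
side tongs 0.89 [325.1, 216.6] 558 [np.int64(285), np.int64(352), np.int64(193), np.int64(225)] [ 0.488  -0.0052  0.004 ]
wrist mat 0.62 [630.6, 385.6] 614 [np.int64(609), np.int64(639), np.int64(370), np.int64(399)] [ 0.5826 -0.1888  0.004 ]
  mat circle [ 0.5798 -0.1896] 0.02839598059654236
wrist tongs 0.95 [562.8, 325.3] 3190 [np.int64(445), np.int64(626), np.int64(239), np.int64(399)] [ 0.5787 -0.0446  0.004 ]
tcp [0.5221, 0.2736, 0.1729] yaw 41.1 a [-0.017  0.053 -0.998] q6 2.88
grip (0.553, -0.264, 0.16) -> [-0.4406, 0.5667, 0.0033]
```

send_rows --pt "-0.017 0.023 0 0" --pt "-0.052 0.069 0 0" --pt "-0.092 0.122 0 0" --pt "-0.132 0.175 0 0" --pt "-0.172 0.228 0 0" --pt "-0.212 0.281 0 0" --pt "-0.252 0.334 0 0" --pt "-0.292 0.387 0 0"

```text
time_s: 6.9
eef_pos: [0.5482, -0.0903, 0.1537]
tcp_rot: [[0.753, 0.658, -0.015], [0.658, -0.751, 0.054], [0.024, -0.051, -0.998]]
contact_force: [0.9, 0.7, -2.5]
gripper_width: 0.0287
grip_force: 34.9
```

send_rows --pt "-0.04 0.053 0 0" --pt "-0.075 0.1 0 0" --pt "-0.105 0.14 0 0" --pt "-0.13 0.173 0 0" --pt "-0.143 0.19 0 0" --pt "-0.143 0.19 0 0" --pt "-0.143 0.19 0 0"

```text
time_s: 7.6
eef_pos: [0.5613, -0.2654, 0.1438]
tcp_rot: [[0.753, 0.658, -0.016], [0.657, -0.752, 0.055], [0.024, -0.052, -0.998]]
contact_force: [0.1, 0.5, -1.9]
gripper_width: 0.0292
grip_force: 35.1
```

```bash
cat > f.py <<'E'
from h import *
shares((.561,-.267,.11),(.561,-.267,.088))
print(readout.get_state()['eef_pos'][2],readout.get_state()['gripper_width'])
i=vision.camera_info('wrist');im=vision.capture('wrist');save('w3.png',im)
E
python3 f.py
```

```text
tcp [0.5613, -0.2654, 0.1438] yaw 41.1 a [-0.016  0.055 -0.998] q6 1.96
grip (0.561, -0.267, 0.11) -> [-0.0027, 0.0036, 0.0699]
grip (0.561, -0.267, 0.088) -> [-0.0035, 0.0052, 0.0991]
0.14382372151762685 0.02916148220118844
```

View pics/w3.png

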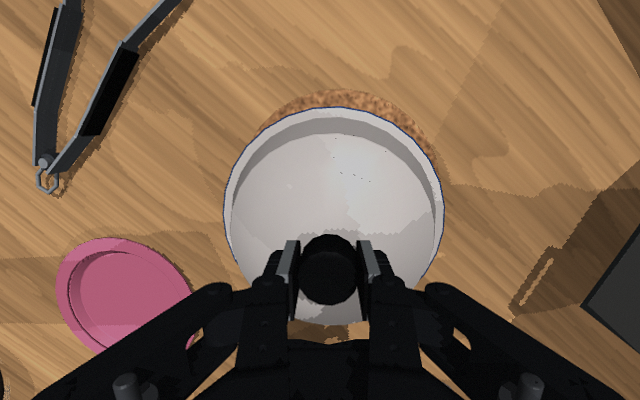

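The lid is held level over the mat, with the mat's rim showing evenly behind it at row ~95. I'll lower it.

send_rows --pt "-0.001 0.001 0.03 0" --pt "-0.003 0.004 0.06 0" --pt "-0.003 0.005 0.08 0" --pt "-0.003 0.005 0.088 0" --pt "-0.003 0.005 0.092 0" --pt "-0.003 0.005 0.095 0" --pt "-0.003 0.005 0.097 0" --pt "-0.003 0.005 0.097 0"

```text
time_s: 8.45
eef_pos: [0.5614, -0.2664, 0.0718]
tcp_rot: [[0.753, 0.658, -0.014], [0.658, -0.751, 0.054], [0.025, -0.05, -0.998]]
contact_force: [0.6, 0.3, -2.1]
gripper_width: 0.0288
grip_force: 35.0
```

send_rows --pt "0 0 0.002 0" --pt "0 0 0.003 0" --pt "0 0 0.003 0"

```text
time_s: 8.75
eef_pos: [0.5613, -0.2662, 0.0709]
tcp_rot: [[0.753, 0.658, -0.013], [0.657, -0.752, 0.054], [0.025, -0.049, -0.998]]
contact_force: [-3.5, 2.3, 6.7]
gripper_width: 0.0292
grip_force: 37.3
```

send_rows --pt "0 0 0 0" --pt "0 0 0 0" --pt "0 0 0 0" --pt "0 0 0 0" --pt "0 0 0 0" --pt "0 0 0 0" --claw 85

```text
time_s: 9.35
eef_pos: [0.5611, -0.2663, 0.0689]
tcp_rot: [[0.753, 0.658, -0.015], [0.657, -0.752, 0.054], [0.024, -0.051, -0.998]]
contact_force: [-0.0, -0.2, -0.1]
gripper_width: 0.0849
grip_force: 0.0
```

send_rows --pt "0 0 -0.06 0" --pt "0 0 -0.12 0" --pt "0 0 -0.18 0" --pt "0 0 -0.24 0" --pt "-0.05 -0.05 -0.28 0" --pt "-0.15 -0.15 -0.28 0.2" --pt "-0.2 -0.2 -0.28 0.4" --pt "-0.2 -0.24 -0.28 0.6"

```text
time_s: 10.15
eef_pos: [0.3717, -0.2535, 0.282]
tcp_rot: [[0.966, 0.258, -0.015], [0.259, -0.965, 0.053], [-0.001, -0.055, -0.998]]
contact_force: [-0.0, 0.6, 0.7]
gripper_width: 0.0849
grip_force: 0.0
```

send_rows --pt "0.164 -0.26 0 0.14" --pt "0.164 -0.26 0 0.14" --pt "0.164 -0.26 0 0.14" --pt "0.164 -0.26 0 0.14" --pt "0.164 -0.26 0 0.14" --pt "0.164 -0.26 0 0.14"

```text
time_s: 10.75
eef_pos: [0.441, -0.03, 0.2932]
tcp_rot: [[0.987, 0.162, -0.015], [0.163, -0.985, 0.055], [-0.005, -0.056, -0.998]]
contact_force: [-0.6, -0.5, 0.3]
gripper_width: 0.0848
grip_force: 0.0
```

```bash
cat > g.py <<'E'
from h import *
shares((.47,-.018,.08),(.47,-.018,.015))
for c in ['wrist','side','top']:
    im=vision.capture(c);i=vision.camera_info(c)
    if c!='top':save(c+'4.png',im)
    for t in ['tongs','glass','lid']:
        for r in nets.regions_of(t,c)[:2]:
            m=r['region'];print(c,t,round(r['conf'],2),r['centre'],m.sum(),at(i,r['centre'],.03).round(4))
            if t=='tongs' and c=='wrist': cv2.imwrite('tm%d.png'%(r['conf']*100),m*255.)
E
python3 g.py
```

```text
tcp [0.441, -0.03, 0.2932] yaw 9.4 a [-0.015  0.055 -0.998] q6 2.87
grip (0.47, -0.018, 0.08) -> [0.0422, 0.0066, 0.3091]
grip (0.47, -0.018, 0.015) -> [0.0427, 0.0115, 0.3956]
wrist tongs 0.68 [315.6, 121.1] 1630 [0.4978 0.0085 0.03  ]
wrist glass 0.83 [122.2, 71.6] 2516 [0.5206 0.2748 0.03  ]
wrist lid 0.94 [529.2, 107.3] 12056 [ 0.5611 -0.2595  0.03  ]
side tongs 0.91 [325.4, 217.6] 731 [0.4595 0.0273 0.03  ]
side glass 0.71 [265.4, 242.6] 310 [0.5113 0.2701 0.03  ]
side glass 0.16 [207.9, 301.5] 825 [0.4351 0.5606 0.03  ]
side lid 0.91 [357.0, 179.6] 774 [ 0.54   -0.2634  0.03  ]
top tongs 0.61 [344.2, 172.8] 2 [ 0.6345 -0.0455  0.03  ]
top tongs 0.25 [260.4, 123.0] 2124 [0.7895 0.2251 0.03  ]
top glass 0.65 [331.2, 118.0] 466 [ 8.102e-01 -6.000e-04  3.000e-02]
top glass 0.64 [240.8, 207.9] 323 [0.516  0.2763 0.03  ]
top lid 0.85 [418.0, 196.4] 1495 [ 0.5654 -0.2772  0.03  ]
top lid 0.45 [507.0, 240.9] 1012 [ 0.4336 -0.553   0.03  ][ WARN:0@2.959] global loadsave.cpp:1063 imwrite_ Unsupported depth image for selected encoder is fallbacked to CV_8U.
```

View pics/wrist4.png

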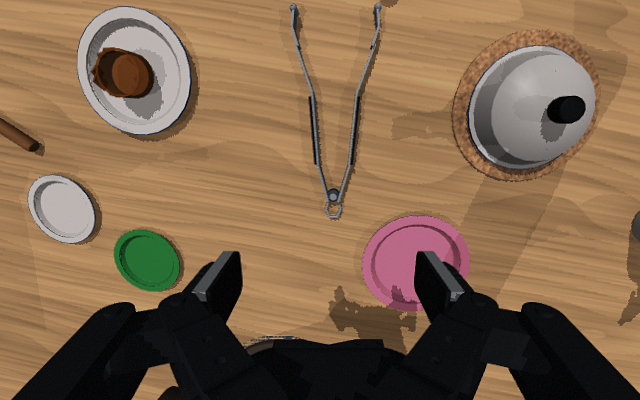

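View pics/side4.png

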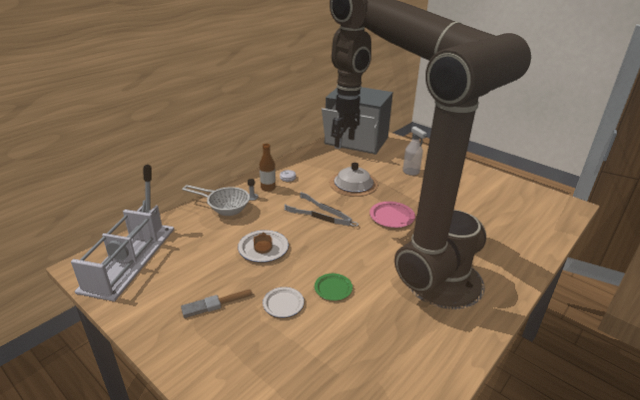

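The wrist picture shows the tongs with the pin at (333,195), grips around (314,130) and (355,130), and head tips at (294,8) and (378,8). The lid is upright on the mat at (540,105). The broken glass is in the dish at (124,74), open and untouched.

```bash
cat > k.py <<'E'
from h import *
i=vision.camera_info('wrist')
for n,p,z in [('pin',(333,196),.024),('h1',(294,8),.024),('h2',(378,8),.024),('gL0',(311,97),.023),('gR0',(357,97),.023),('gL1',(318,163),.023),('gR1',(352,165),.023)]:print(n,at(i,p,z).round(4))
pin=at(i,(333,196),.024)
P={n:at(i,p,.023)[:2] for n,p in dict(a=(311,97),b=(357,97),c=(318,163),d=(352,165)).items()}
m=(sum(P.values())/4);h=(at(i,(294,8),.024)+at(i,(378,8),.024))[:2]/2
for x in (m,h):
    v=x-pin[:2];print(x.round(4),np.linalg.norm(v).round(4),np.degrees(np.arctan2(v[1],v[0])).round(2))
E
python3 k.py
```

```text
pin [ 0.3982 -0.0333  0.024 ]
h1 [0.6276 0.0532 0.024 ]
h2 [ 0.6422 -0.0489  0.024 ]
gL0 [0.5271 0.0175 0.023 ]
gR0 [ 0.5365 -0.0425  0.023 ]
gL1 [ 0.4417 -0.0048  0.023 ]
gR1 [ 0.4468 -0.0521  0.023 ]
[ 0.488  -0.0205] 0.0907 8.1
[0.6349 0.0022] 0.2393 8.52
```

```bash
python3 -c "
from h import *
shares((.471,-.02,.15))"
```

```text
tcp [0.4403, -0.0334, 0.293] yaw 9.0 a [-0.015  0.054 -0.998] q6 2.87
grip (0.471, -0.02, 0.15) -> [0.0444, -0.0006, 0.2157]
```

send_rows --pt "0.045 0.0 0.216 0" --pt "0.045 0.0 0.216 0" --pt "0.045 0.0 0.216 0" --pt "0.045 0.0 0.216 0" --pt "0.045 0.0 0.216 0"

```text
time_s: 11.85
eef_pos: [0.4695, -0.0187, 0.1281]
tcp_rot: [[0.987, 0.157, -0.021], [0.158, -0.986, 0.054], [-0.012, -0.057, -0.998]]
contact_force: [-1.0, 0.2, 0.8]
gripper_width: 0.0851
grip_force: 0.0
```

```bash
cat > l.py <<'E'
from h import *
shares((.491,-.0195,.08))
im=vision.capture('wrist');save('w5.png',im)
i=vision.camera_info('wrist')
print(proj(i,[[.398,-.033,.024],[.491,-.0195,.023],[.635,.0022,.024]]).round(0))
E
python3 l.py
```

```text
tcp [0.4695, -0.0187, 0.1281] yaw 9.1 a [-0.021  0.054 -0.998] q6 2.91
grip (0.491, -0.0195, 0.08) -> [0.029, 0.0092, 0.0883]
[[336. 274.]
 [339. 176.]
 [342. -20.]]
```

View pics/w5.png

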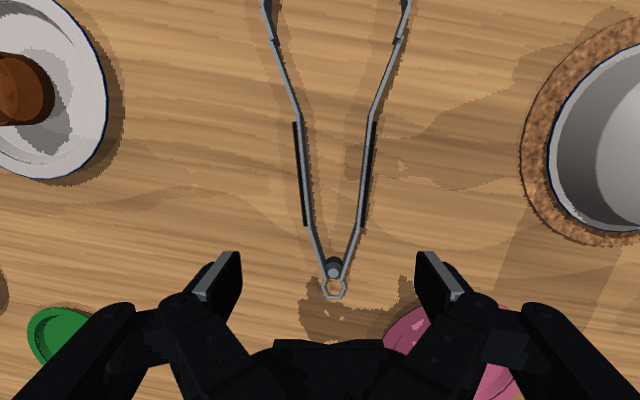

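The tongs are closer now: pin at (334,268), left rubber from (294,121) to (306,226), right rubber from (375,121) to (361,230). I'll triangulate against the higher view.

```bash
cat > m.py <<'E'
from h import *
i=vision.camera_info('wrist');s=readout.get_state();R=np.array(s['tcp_rot']);p=s['eef_pos']
T=np.array(i['world_to_cam']);Rc=R.T@T[:3,:3].T;tc=R.T@(-T[:3,:3].T@T[:3,3]-p)
R0=np.array([[0.987,0.160,-0.015],[0.160,-0.986,0.054],[-0.006,-0.056,-0.998]]);j=dict(i);W=np.eye(4);p0=np.array([.4405,-.032,.2931])
Rw=R0@Rc;W[:3,:3]=Rw.T;W[:3,3]=-Rw.T@(p0+R0@tc);j['world_to_cam']=W
A=dict(pin=(333,196),a=(311,97),b=(357,97),c=(318,163),d=(352,165));B=dict(pin=(334,267),a=(294,121),b=(375,121),c=(306,226),d=(361,230))
for k in A: print(k,tri([ray(j,A[k]),ray(i,B[k])]).round(4),at(i,B[k],.023).round(4))
pin=at(i,B['pin'],.024)[:2];m=sum(at(i,B[k],.023)[:2] for k in 'abcd')/4;n=(at(i,B['a'],.023)+at(i,B['b'],.023))[:2]/2
for q in(m,n):print(q.round(4),np.linalg.norm(q-pin).round(4),np.degrees(np.arctan2(*(q-pin)[::-1])).round(2))
u=(n-pin)/np.linalg.norm(n-pin);print('grip',pin+.1*u)
E
python3 m.py
```

```text
pin [ 0.3916 -0.0318 -0.0009] [ 0.4047 -0.0299  0.023 ]
a [0.5288 0.0223 0.0177] [0.5305 0.0243 0.023 ]
b [ 0.5397 -0.0429 -0.0073] [ 0.541  -0.0409  0.023 ]
c [ 0.4428 -0.0011  0.0275] [0.441  0.0018 0.023 ]
d [ 0.4468 -0.0492  0.0234] [ 0.4461 -0.0477  0.023 ]
[ 0.4897 -0.0156] 0.0856 9.59
[ 0.5358 -0.0083] 0.1322 9.38
grip [ 0.5039571  -0.01356815]
```

```bash
python3 -c "
from h import *
shares((.492,-.0175,.07),(.492,-.0175,.0247))"
```

```text
tcp [0.4705, -0.0189, 0.1303] yaw 9.1 a [-0.018  0.054 -0.998] q6 2.91
grip (0.492, -0.0175, 0.07) -> [0.0293, 0.0072, 0.1048]
grip (0.492, -0.0175, 0.0247) -> [0.0299, 0.0106, 0.1651]
```

send_rows --pt "0.029 0.007 0.06 0" --pt "0.029 0.007 0.105 0" --pt "0.03 0.0095 0.145 0" --pt "0.03 0.01 0.158 0" --pt "0.03 0.0105 0.164 0" --pt "0.03 0.0105 0.165 0" --pt "0.03 0.0105 0.165 0"

```text
time_s: 12.6
eef_pos: [0.4942, -0.0166, 0.0087]
tcp_rot: [[0.987, 0.157, -0.012], [0.158, -0.986, 0.054], [-0.004, -0.055, -0.998]]
contact_force: [0.4, 0.3, -0.2]
gripper_width: 0.0846
grip_force: 0.0
```

send_rows --pt "0 0 0 0" --pt "0 0 0 0" --pt "0 0 0 0" --pt "0 0 0 0" --pt "0 0 0 0" --pt "0 0 0 0" --claw 56 --squeeze 30

```text
time_s: 13.2
eef_pos: [0.4941, -0.0163, 0.0086]
tcp_rot: [[0.987, 0.158, -0.012], [0.158, -0.986, 0.054], [-0.003, -0.055, -0.998]]
contact_force: [-0.6, 0.1, 7.0]
gripper_width: 0.056
grip_force: 7.5
```

send_rows --pt "0 0 -0.002 0" --pt "0 0 -0.002 0" --pt "0 0 -0.002 0" --pt "0 0 -0.002 0" --claw 53

```text
time_s: 13.6
eef_pos: [0.4933, -0.0166, 0.009]
tcp_rot: [[0.987, 0.157, -0.014], [0.158, -0.986, 0.054], [-0.005, -0.055, -0.998]]
contact_force: [-1.2, -0.2, 5.6]
gripper_width: 0.0532
grip_force: 5.4
```

send_rows --pt "0 0 -0.01 0" --pt "0 0 -0.03 0" --pt "0 0 -0.06 0" --pt "0 0 -0.1 0" --pt "0 0 -0.14 0" --pt "0 0 -0.16 0" --pt "0 0 -0.16 0"

```text
time_s: 14.3
eef_pos: [0.4959, -0.0232, 0.1305]
tcp_rot: [[0.987, 0.157, -0.011], [0.158, -0.986, 0.054], [-0.003, -0.055, -0.998]]
contact_force: [-0.5, 0.1, -0.7]
gripper_width: 0.0529
grip_force: 5.1
```

```bash
cat > n.py <<'E'
from h import *
shares((.5,0,.1))
print(readout.get_state()['contact_force'])
im=vision.capture('wrist');sd=vision.capture('side')
cr=cv2.resize(sd[150:270,230:390],(640,480));o=np.vstack([im[:, :],np.zeros((0,640,3),np.uint8)])
save('w6.png',np.hstack([cv2.resize(im,(480,300)),cv2.resize(cr,(320,300))]));save('w6f.png',im)
E
python3 n.py
```

```text
tcp [0.4959, -0.0232, 0.1305] yaw 9.1 a [-0.011  0.054 -0.998] q6 2.9
grip (0.5, 0, 0.1) -> [0.0104, -0.0274, 0.0671]
[-0.48742724  0.1082638  -0.73356102]
```

View pics/w6.png

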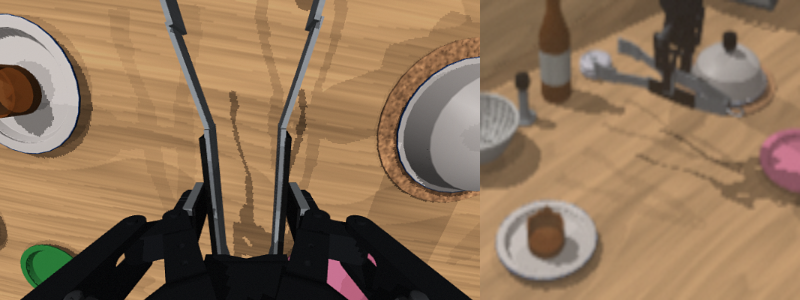

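The tongs hang level between the pads (pads at about (195,195) and (295,195) in the left half), clear of the board. The glass and dish are undisturbed. I'll swing them over toward the glass.

send_rows --pt "0 0 0 -0.08" --pt "-0.003 -0.02 0.001 -0.2" --pt "-0.01 -0.06 0.003 -0.33" --pt "-0.02 -0.11 0.006 -0.46" --pt "-0.03 -0.165 0.009 -0.58" --pt "-0.039 -0.22 0.012 -0.65" --pt "-0.047 -0.265 0.015 -0.667" --pt "-0.052 -0.29 0.016 -0.667"

```text
time_s: 15.2
eef_pos: [0.4196, 0.1876, 0.1268]
tcp_rot: [[0.775, 0.632, -0.018], [0.632, -0.773, 0.053], [0.019, -0.053, -0.998]]
contact_force: [0.2, -0.7, -2.0]
gripper_width: 0.053
grip_force: 5.1
```

send_rows --pt "0 0 0 0" --pt "0 0 0 0" --pt "0 0 0 0"

```text
time_s: 15.5
eef_pos: [0.4215, 0.1852, 0.1278]
tcp_rot: [[0.777, 0.63, -0.016], [0.629, -0.775, 0.053], [0.021, -0.052, -0.998]]
contact_force: [-0.2, -0.0, -1.7]
gripper_width: 0.053
grip_force: 5.1
```

```bash
cat > o.py <<'E'
from h import *
from scipy.optimize import minimize
print(readout.get_state()['gripper_width'],readout.get_state()['grip_force'])
def hull(i,x,y,hs=(.005,.041,.048),r=.0305):
    a=np.linspace(0,2*np.pi,60);P=np.array([[x+r*np.cos(t),y+r*np.sin(t),z] for z in hs for t in a])
    m=np.zeros((400,640),np.uint8);cv2.fillConvexPoly(m,cv2.convexHull((proj(i,P)*16).astype(np.int32)),1,shift=4);return m>0
for c in ['wrist','side','top']:
    i=vision.camera_info(c)
    shares() if c=='wrist' else 0
    im=vision.capture(c)
    if c=='wrist':save('w7.png',im)
    rr=[r for r in nets.regions_of('glass',c) if np.hypot(*(at(i,r['centre'],.03)[:2]-[.517,.274]))<.05]
    if not rr: print(c,'none');continue
    m=rr[0]['region'];ys,xs=np.nonzero(m);print(c,m.sum(),[xs.min(),xs.max(),ys.min(),ys.max()])
    f=lambda p:-(hull(i,*p)&m).sum()/(hull(i,*p)|m).sum()
    b=minimize(f,[.517,.274],method='Nelder-Mead',options=dict(initial_simplex=[[.517,.274],[.53,.274],[.517,.287]]));print(b.x.round(4),b.fun)
E
python3 o.py
```

```text
0.05297602574844942 5.128332234971822
tcp [0.4215, 0.1852, 0.1278] yaw 39.0 a [-0.016  0.053 -0.998] q6 2.84
wrist 5719 [np.int64(275), np.int64(363), np.int64(0), np.int64(78)]
[0.5201 0.2777] -0.9708688245315162
side 325 [np.int64(254), np.int64(272), np.int64(233), np.int64(253)]
[0.5217 0.2714] -0.8376288659793815
top 152 [np.int64(231), np.int64(248), np.int64(197), np.int64(211)]
[0.5242 0.2769] -0.4
```

```bash
cat > p.py <<'E'
from h import *
i=vision.camera_info('wrist');s=readout.get_state();R=np.array(s['tcp_rot']);p=s['eef_pos']
im=cv2.imread('pics/w7.png')
def L(P,c):
    q=proj(i,P).round().astype(int);cv2.polylines(im,[q.reshape(-1,1,2)],False,c,1)
L([p+R@np.array([x,0,-.015]) for x in np.linspace(0,.14,8)],(0,255,0))
a=np.linspace(0,2*np.pi,60)
for z in(.005,.041):L([[.5205+.0305*np.cos(t),.2765+.0305*np.sin(t),z] for t in a],(255,255,0))
cv2.imwrite('pics/w7o.png',im)
E
python3 p.py
```

```text
(no output)
```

View pics/w7o.png

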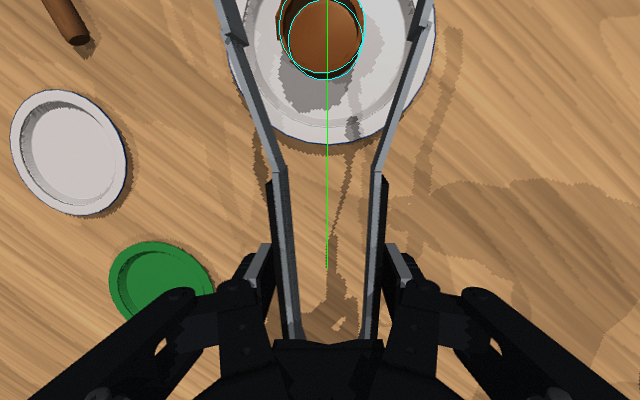

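Tongs, centre line and glass line up. The kinks at (280,168) and (380,172) straddle the line at column 327, and the modelled rings fit the glass at (325,38).

```bash
cat > q.py <<'E'
from h import *
i=vision.camera_info('wrist');s=readout.get_state();R=np.array(s['tcp_rot']);p=np.array(s['eef_pos'])
def tp(px,h):
    o,d=ray(i,px);o=R.T@(o-p);d=R.T@d;return (o+d*(-h-o[2])/d[2]).round(4)
for px in [(271,178),(386,172),(280,168),(380,172),(217,0),(432,0),(291,335),(370,335)]:print(px,tp(px,.015))
for xh in(.1225,):
  for z in(.06,.031):
    g=np.array([.5205,.2765,0]);u=R[:,0]*[1,1,0];u/=np.linalg.norm(u)
    t=g-xh*u;t[2]=z;print(z,t.round(4),(R.T@(t-p)/.75).round(4))
E
python3 q.py
```

```text
(271, 178) [ 0.0443 -0.0246 -0.015 ]
(386, 172) [ 0.047   0.0258 -0.015 ]
(280, 168) [ 0.0488 -0.0205 -0.015 ]
(380, 172) [ 0.047   0.0232 -0.015 ]
(217, 0) [ 0.1136 -0.0419 -0.015 ]
(432, 0) [ 0.1136  0.04   -0.015 ]
(291, 335) [-0.0389 -0.0188 -0.015 ]
(370, 335) [-0.0389  0.0224 -0.015 ]
0.06 [0.4253 0.1994 0.06  ] [ 0.0131 -0.007   0.0922]
0.031 [0.4253 0.1994 0.031 ] [ 0.0123 -0.005   0.1308]
```

send_rows --pt "0.013 -0.008 0.01 0" --pt "0.011 -0.006 0.04 0" --pt "0.011 -0.005 0.075 0" --pt "0.011 -0.004 0.105 0" --pt "0.011 -0.003 0.122 0" --pt "0.011 -0.003 0.13 0" --pt "0.011 -0.003 0.13 0"

```text
time_s: 16.5
eef_pos: [0.4251, 0.1983, 0.0311]
tcp_rot: [[0.776, 0.63, -0.016], [0.63, -0.775, 0.054], [0.021, -0.052, -0.998]]
contact_force: [-0.3, 0.3, -0.8]
gripper_width: 0.0531
grip_force: 5.1
```

```bash
cat > r.py <<'E'
from h import *
s=readout.get_state();R=np.array(s['tcp_rot']);p=np.array(s['eef_pos'])
g=np.array([.5205,.2765,.03]);print(p.round(4),'glass in tool',(R.T@(g-p)).round(4),s['contact_force'],s['grip_force'])
im=vision.capture('wrist');save('w8.png',im)
i=vision.camera_info('wrist')
for t in ['glass','dish']:
    for r in nets.regions_of(t,'wrist')[:1]:
        ys,xs=np.nonzero(r['region']);print(t,r['centre'],xs.min(),xs.max(),ys.max())
a=np.linspace(0,2*np.pi,90)
q=np.vstack([proj(i,[[g[0]+.0305*np.cos(t),g[1]+.0305*np.sin(t),z] for t in a]) for z in (.005,.041)])
print('model',q.min(0),q.max(0))
E
python3 r.py
```

```text
[0.4251 0.1983 0.0311] glass in tool [ 0.1233 -0.0004  0.0037] [-0.3176874   0.25907073 -0.80384674] 5.127818971750457
glass [325.1, 28.9] 246 397 75
dish [15.8, 202.0] 0 35 268
model [ 249.20419817 -108.29204314] [401.24083459  75.40913409]
```

send_rows --pt "0 0 0 0" --pt "0 0 0 0" --pt "0 0 0 0" --pt "0 0 0 0" --claw 46

```text
time_s: 17.05
eef_pos: [0.4253, 0.1982, 0.0318]
tcp_rot: [[0.776, 0.63, -0.015], [0.63, -0.775, 0.054], [0.023, -0.051, -0.998]]
contact_force: [-0.2, -0.3, -1.4]
gripper_width: 0.0461
grip_force: 6.3
```

send_rows --pt "0 0 0 0" --pt "0 0 0 0" --pt "0 0 0 0" --pt "0 0 0 0" --pt "0 0 0 0" --pt "0 0 0 0" --claw 30 --squeeze 30

```text
time_s: 17.65
eef_pos: [0.4253, 0.1982, 0.0315]
tcp_rot: [[0.776, 0.63, -0.015], [0.63, -0.775, 0.054], [0.022, -0.051, -0.998]]
contact_force: [0.2, 0.1, -1.5]
gripper_width: 0.0432
grip_force: 30.4
```

send_rows --pt "0 0 -0.006 0" --pt "0.0003 -0.0008 -0.016 0" --pt "0.0007 -0.0015 -0.03 0" --pt "0.001 -0.0025 -0.05 0" --pt "0.0016 -0.0037 -0.072 0" --pt "0.002 -0.0048 -0.095 0" --pt "0.0026 -0.006 -0.118 0" --pt "0.003 -0.0066 -0.13 0"

```text
time_s: 18.45
eef_pos: [0.426, 0.1985, 0.1315]
tcp_rot: [[0.776, 0.63, -0.013], [0.63, -0.775, 0.055], [0.025, -0.051, -0.998]]
contact_force: [-0.0, 0.2, -2.3]
gripper_width: 0.0435
grip_force: 30.8
```

send_rows --pt "0 0 0 0" --pt "0 0 0 0" --pt "0 0 0 0" --pt "0 0 0 0" --pt "0 0 0 0" --pt "0 0 0 0" --pt "0 0 0 0" --pt "0 0 0 0"

```text
time_s: 19.25
eef_pos: [0.4253, 0.1982, 0.1291]
tcp_rot: [[0.776, 0.63, -0.015], [0.63, -0.775, 0.054], [0.022, -0.051, -0.998]]
contact_force: [0.1, -0.3, -2.0]
gripper_width: 0.0431
grip_force: 30.8
```

```bash
cat > s.py <<'E'
from h import *
s=readout.get_state();print(s['contact_force'],s['moment'],s['gripper_width'],s['eef_pos'])
rs=[]
for c in ['side','top','wrist']:
    im=vision.capture(c);i=vision.camera_info(c)
    for r in nets.regions_of('glass',c)[:2]:print(c,round(r['conf'],2),r['centre'],r['region'].sum())
    for z in(.03,.12):print('  pred z',z,proj(i,[[.5205,.2765,z]]).round(1))
    for r in nets.regions_of('lid',c)[:1]:print(c,'lid',r['centre'])
E
python3 s.py
```

```text
[ 0.10874849 -0.26895825 -1.99987884] [-0.18556952  0.07513607  0.03164254] 0.04307664295988083 [0.42533984 0.19815337 0.12913057]
side 0.53 [263.8, 214.8] 172
  pred z 0.03 [[262.1 242.3]]
  pred z 0.12 [[260.7 220.1]]
side lid [353.9, 180.5]
top 0.65 [332.5, 120.2] 492
top 0.46 [229.3, 200.7] 131
  pred z 0.03 [[240.8 206.5]]
  pred z 0.12 [[234.4 203.9]]
top lid [411.5, 196.9]
wrist 0.88 [324.9, 30.6] 8291
  pred z 0.03 [[333.1  46.8]]
  pred z 0.12 [[326.5  -1.7]]
```

The side camera now sees the glass at row 215, where it sat at row 243 before the lift. The force reading rose by about the glass's weight, and the tongs opening is steady at 43 mm.

```bash
python3 -c "
from h import *
print(job.hand_in())"
```

```text
the job is handed in; nothing more can be done
None
```

The lid is set down on the cork mat, the tongs hold the broken glass still about 10 cm above the board, and the job is handed in; the hand-in did not report whether it passed.

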